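Find the rocking pocket cover and push it open

TASK

Press with the fingertips on the pads of the four identical steel covers of the storage bank, one after another, until you find the one that rocks: the pocket under it is empty and wanted for the next part. Then push that cover's near half down until it is fully open against its stop, and withdraw, leaving it open. Leave the covers that stand firm shut, and do not pick up or shift the spool, sleeve, punch or cap.

Things in the scene. Friction and masses are not known exactly. Their poses are not given: they have to be found in the camera images.
- bank: Grey steel bank fixed to the bench, 142 (its x, away from the robot) by 344 (its y) by 80 mm high; origin at the centre of its underside. Four pockets 84 mm apart along y, each 122 by 76 mm, floor at 6 mm, closed by identical steel covers flush with the top. In three a block reaches to 1 mm under the cover: it gives under 2 mm. The fourth (any of them) is empty but for a 6 mm liner: its cover rocks.
- cover_1 (a joint): Angle of the far left cover seen from the robot (bank y = +126 mm): 0 flush, positive = near half sunk, far half raised; stops at 0.87 and -0.08 rad; a blocked one stays below 0.04. Plate 120 (bank x) by 74 by 4 mm, pivoting at its top face about a line along bank y across its middle; stiff (0.08 N m friction, about 2.3 N at the pad), no spring: it stays where left.
- cover_1_pad (a point): Centre of the round black rubber pad, 24 mm in diameter, flush in the top face of the far left cover (80 mm above the bench): the place to press, 35 mm from the pivot line toward the robot; moves with the cover. z = the cover's upward normal.
- cover_2 (a joint): Angle of the second from the left cover seen from the robot (bank y = +42 mm): 0 flush, positive = near half sunk, far half raised; stops at 0.87 and -0.08 rad; a blocked one stays below 0.04. Plate 120 (bank x) by 74 by 4 mm, pivoting at its top face about a line along bank y across its middle; stiff (0.08 N m friction, about 2.3 N at the pad), no spring: it stays where left.
- cover_2_pad (a point): Centre of the round black rubber pad, 24 mm in diameter, flush in the top face of the second from the left cover (80 mm above the bench): the place to press, 35 mm from the pivot line toward the robot; moves with the cover. z = the cover's upward normal.
- cover_3 (a joint): Angle of the third from the left cover seen from the robot (bank y = -42 mm): 0 flush, positive = near half sunk, far half raised; stops at 0.87 and -0.08 rad; a blocked one stays below 0.04. Plate 120 (bank x) by 74 by 4 mm, pivoting at its top face about a line along bank y across its middle; stiff (0.08 N m friction, about 2.3 N at the pad), no spring: it stays where left.
- cover_3_pad (a point): Centre of the round black rubber pad, 24 mm in diameter, flush in the top face of the third from the left cover (80 mm above the bench): the place to press, 35 mm from the pivot line toward the robot; moves with the cover. z = the cover's upward normal.
- cover_4 (a joint): Angle of the far right cover seen from the robot (bank y = -126 mm): 0 flush, positive = near half sunk, far half raised; stops at 0.87 and -0.08 rad; a blocked one stays below 0.04. Plate 120 (bank x) by 74 by 4 mm, pivoting at its top face about a line along bank y across its middle; stiff (0.08 N m friction, about 2.3 N at the pad), no spring: it stays where left.
- cover_4_pad (a point): Centre of the round black rubber pad, 24 mm in diameter, flush in the top face of the far right cover (80 mm above the bench): the place to press, 35 mm from the pivot line toward the robot; moves with the cover. z = the cover's upward normal.
- spool: Bystander: loose steel spool 42 mm in diameter, 86 mm high, standing upright behind the bank in a black plastic fixture (70 by 80 mm, base 20 mm, back 70 mm high, fixed) between the arms of a spring clip; origin at the centre of its underside.
- sleeve: Bystander: loose copper lap sleeve standing on end in front of the bank, 38 mm outside, 26 mm bore, 45 mm high; origin at the centre of its underside.
- punch: Bystander: loose blue steel drift punch lying in front of the bank, 140 mm long along its x, 12 mm square body, 8 mm round tip; origin on its axis line at bench height, mid-length.
- cap: Bystander: loose white nylon protective cap standing behind the bank, 44 mm in diameter, 30 mm high; origin at the centre of its underside.

How it is judged:
By the outcome, as a careful person would: the job done as asked, in the order asked, and still so for the second after the job is handed in, with the robot touching nothing.
It also fails if it takes over 45 s, if anything falls off the work surface, if the arm or the gripper's body presses on something with over 40 N, if the wrist force passes 120 N, or if a joint passes its speed limit or range.

ROBOT

A 6-joint arm with a two-finger parallel gripper is mounted at the origin on the work surface. World frame = base frame: x ahead of the robot, y to its left, z up, the work surface at z = 0. Lengths are in m, angles in rad, forces in N, time in s.
With the tool pointing down it reaches from about 0.3 to 0.825 m from the base axis. Payload 5.4 kg.
Tool frame: the origin (TCP) lies at the very end of the fingers, on their centre line; the grasp point (between the pads) lies 19 mm behind it; z points along the fingers, x is the direction in which the jaws open and shut, and the axes are right-handed (so a half turn about z gives the same grasp; the last joint's range is limited). The gripper opens to 92 mm and grips with 3 to 60 N. Pads are 20 mm wide; open, the fingers measure 128 mm over their backs; the gripper's body (75 mm by 189 mm) begins 69 mm behind the grasp point.
Start: joints at [-1.461, 0.158, 1.597, -0, 1.386, -0.21], TCP at [0.181, -0.546, 0.215] pointing down, gripper open.
Joint ranges: [-2.91, 2.91], [-0.94, 2.29], [0.18, 2.7], [-1.29, 4.43], [0.17, 2.64], [-3, 3]. Speed limits (rad/s): [2.57, 2.57, 3.14, 3.14, 3.14, 3.14].

INTERFACE

Orientations are given as a rotation vector (axis times angle).
In Python, from workcell import bot gives the robot as it stands. Calls block until the motion is done:
- bot.goto(position, orientation): joint-space move of the TCP to a pose.
- bot.line_to(position, rot=None, max_speed=0.15): straight line of the TCP; rot=None keeps the orientation; max_speed is the mean speed in m/s.
- bot.set_joints(angles): joint-space move.
- bot.set_gripper(opening, newtons=None): opening from 0.0 (shut) to 1.0 (fully open); newtons is the grip in N (None keeps the last); returns when the fingers have stopped.
- bot.hold(seconds).
- bot.inverse_kinematics(position, orientation): joint angles nearest the present ones, or None.
- bot.read_camera(name): name is "scene" or "top"; returns a dict with "pixels" (480x640x3 uint8, blue, green, red), "fx", "fy", "cx", "cy" (pixels), "R" (3x3) and "t" (3): a world point X has camera coordinates R X + t. Camera axes: x right, y down, z forward; pixel columns grow to the right and rows downward; lengths in m; the calibration is good to about 2 mm. A picture is of the moment at which its call begins. There is no depth.
A pose or a line that the arm cannot do raises bot.MotionError and nothing moves.
- bot.job_done(): hands the job in, once; it reports no verdict.
Readings, each from a call of its own:
- bot.current_clock(): time.
- bot.current_joints(): joint angles.
- bot.current_joint_vel(): joint speeds.
- bot.current_effort(): joint torques, N m.
- bot.current_ee_pos(): TCP position.
- bot.current_tool_rot(): TCP orientation.
- bot.current_contact_force(): force on the tool from outside, world axes, zero at the start.
- bot.current_ft_torque(): the same for the moment, N m.
- bot.current_opening(): opening from 0.0 (shut) to 1.0 (fully open).
Only numpy, scipy, OpenCV 4.12 (cv2) and the standard library are available. Lean on these libraries where they do the work, as an engineer would, in place of code of your own. Each camera call takes 0.05 s, during which the arm holds its last target. There are 200 camera calls.

## Working session

There is one attempt and no reset: what is moved stays moved. The work goes in short steps, each a Python script; the robot and the scene stay as the last script left them, time stands still between calls to the robot, and variables do not carry over. Pictures are saved under pics/ and viewed, about 8 in all and at most 12, crops included, and the job is handed in when it is done.

```bash
mkdir -p pics; ls; python3 - <<'E'
from workcell import bot
import cv2
for n in("scene","top"):
    d=bot.read_camera(n); cv2.imwrite(f"pics/{n}0.png",d["pixels"]); print(n,d["fx"],d["fy"],d["cx"],d["cy"],d["R"],d["t"])
print(bot.current_clock(),bot.current_tool_rot())
E
```

```text
pics
scene 563.84305346576 563.84305346576 311.2145460434549 254.4769924006094 [[ 0.84007518  0.54234679  0.01156063]
 [ 0.43560237 -0.66172456 -0.61022225]
 [-0.32330212  0.5176684  -0.79214592]] [-0.51785681 -0.19358965  0.95678964]
top 575.5808469798078 575.5808469798078 321.8647668848655 232.58259288494347 [[ 0.01664357 -0.99975449 -0.01462681]
 [-0.99669471 -0.0154257  -0.07976027]
 [ 0.07951506  0.01590596 -0.99670675]] [0.02567194 0.60808557 0.96348597]
0.1 [-2.54581121e+00  1.83864874e+00  1.78040544e-03]
```

View pics/scene0.png

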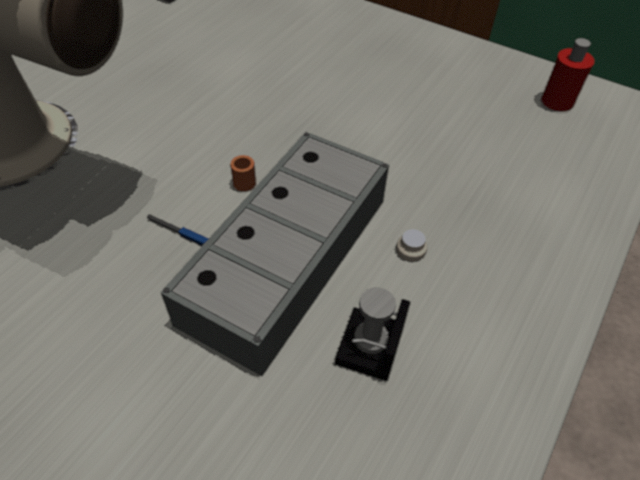

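View pics/top0.png

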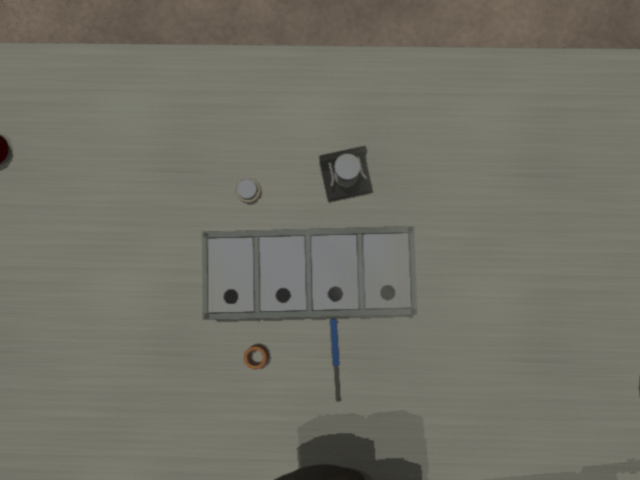

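The top view shows the four pads at about (231,297), (283,296), (335,294) and (388,293). In the scene view they are at (311,157), (280,193), (246,233) and (207,278). The bank is nearly square to the world axes. The sleeve and punch lie in front of it, and the cap and the spool's fixture behind.

```bash
cat > loc.py <<'E'
import cv2,numpy as np
top=[(231,297),(283,296),(335,294),(388,293)]; sc=[(311,157),(280,193),(246,233),(207,278)]
def refine(img,p,r=13):
    x,y=p; g=cv2.cvtColor(img[y-r:y+r+1,x-r:x+r+1],cv2.COLOR_BGR2GRAY)
    _,m=cv2.threshold(g,0,255,cv2.THRESH_BINARY_INV+cv2.THRESH_OTSU)
    n,l,s,c=cv2.connectedComponentsWithStats(m); k=l[r-1:r+2,r-1:r+2].max()
    return c[k]+[x-r,y-r], s[k,4]
def ray(d,p):
    v=d["R"].T@np.array([(p[0]-d["cx"])/d["fx"],(p[1]-d["cy"])/d["fy"],1]); return -d["R"].T@d["t"],v
def plane(d,p,z):
    o,v=ray(d,p); return o+v*(z-o[2])/v[2]
E
python3 - <<'E'
from loc import *; from workcell import bot
T=bot.read_camera("top");S=bot.read_camera("scene")
P=[]
for a,b in zip(top,sc):
    a,na=refine(T["pixels"],a);b,nb=refine(S["pixels"],b,9)
    A,B=plane(T,a,.08),plane(S,b,.08); print(na,nb,A.round(4),B.round(4)); P.append((A+B)/2)
P=np.array(P); y=np.array([126,42,-42,-126])/1e3
u=(P*y[:,None]).sum(0)/(y**2).sum(); c=P.mean(0)
yaw=np.arctan2(-u[0],u[1]); print("scale",np.linalg.norm(u),"yaw",yaw,"mean",c)
e=np.array([-np.sin(yaw),np.cos(yaw),0]); Q=c+y[:,None]*e; print(Q.round(4),(P-Q).round(4))
np.savez("pads.npz",Q=Q,yaw=yaw)
from scipy.spatial.transform import Rotation as R
for s in(1,-1):
    M=np.c_[s*e,np.cross([0,0,-1],s*e),[0,0,-1]]; rv=R.from_matrix(M).as_rotvec()
    print(s,rv,[np.round(bot.inverse_kinematics(q+[0,0,.04],rv),2) for q in Q])
E
```

```text
174 130 [0.4982 0.1798 0.08  ] [0.4987 0.1779 0.08  ]
175 158 [0.5018 0.0958 0.08  ] [0.5026 0.094  0.08  ]
173 186 [0.5052 0.0119 0.08  ] [0.5061 0.0105 0.08  ]
182 215 [ 0.509  -0.0719  0.08  ] [ 0.5099 -0.0731  0.08  ]
scale 0.998229998942455 yaw 0.04341465979120849 mean [0.50391397 0.05310618 0.08      ]
[[ 0.4984  0.179   0.08  ]
 [ 0.5021  0.0951  0.08  ]
 [ 0.5057  0.0111  0.08  ]
 [ 0.5094 -0.0728  0.08  ]] [[-0.     -0.0002  0.    ]
 [ 0.0001 -0.0002  0.    ]
 [-0.0001  0.0001  0.    ]
 [ 0.      0.0003  0.    ]]
1 [2.17270033 2.26913588 0.        ] [array([ 0.12,  0.14,  1.82, -0.  ,  1.19, -1.5 ]), array([-0.05,  0.09,  1.87, -0.  ,  1.18, -1.66]), array([-0.22,  0.08,  1.88, -0.  ,  1.18, -1.83]), array([-0.38,  0.1 ,  1.86, -0.  ,  1.18, -1.99])]
-1 [ 2.26913588 -2.17270033  0.        ] [array([ 0.12,  0.14,  1.82, -0.  ,  1.19,  1.64]), array([-0.05,  0.09,  1.87, -0.  ,  1.18,  1.48]), array([-0.22,  0.08,  1.88, -0.  ,  1.18,  1.31]), array([-0.38,  0.1 ,  1.86, -0.  ,  1.18,  1.15])]
```

```bash
cat > press.py <<'E'
import numpy as np
from workcell import bot
d=np.load("pads.npz"); Q=d["Q"]; rv=np.array([2.17270033,2.26913588,0.])
def force(): return np.array(bot.current_contact_force())
def press(i,travel=.006,fmax=15):
    q=Q[i-1]; bot.goto(q+[0,0,.03],rv); bot.line_to(q+[0,0,.006]); bot.hold(.1); f0=force(); z=.086; zc=None; log=[]
    while True:
        z-=.001; bot.line_to([q[0],q[1],z],max_speed=.03); f=(force()-f0)[2]; a=bot.current_ee_pos()[2]
        log.append((round(a*1e3,1),round(f,1)))
        if zc is None and f>1.2: zc=a
        if f>fmax: r="firm"; break
        if zc and zc-a>travel: r="rocks"; break
        if z<.070: r="?"; break
    print(i,r,zc,log,"t",round(bot.current_clock(),2),flush=True)
    if r=="firm": bot.line_to(q+[0,0,.03])
    return r
E
python3 - <<'E'
from press import *
bot.set_gripper(0.0)
print(bot.current_opening(),bot.current_clock())
q=Q[3]; bot.goto(q+[0,0,.12],rv)
print(press(4))
E
```

```text
0.0067800050776602085 1.55
4 firm 0.08011523897500497 [(np.float64(85.6), np.float64(0.5)), (np.float64(83.9), np.float64(0.4)), (np.float64(82.9), np.float64(0.2)), (np.float64(81.9), np.float64(-0.2)), (np.float64(80.9), np.float64(0.2)), (np.float64(80.1), np.float64(1.6)), (np.float64(79.8), np.float64(6.5)), (np.float64(79.7), np.float64(12.6)), (np.float64(79.7), np.float64(20.4))] t 6.72
firm
```

```bash
python3 - <<'E'
from press import *
for i in(3,2,1):
    if press(i)!="firm": break
print(bot.current_joints())
E
```

```text
3 firm 0.07980871246800306 [(np.float64(85.5), np.float64(-0.5)), (np.float64(84.0), np.float64(-0.5)), (np.float64(82.9), np.float64(-0.9)), (np.float64(81.9), np.float64(-0.7)), (np.float64(80.9), np.float64(-0.7)), (np.float64(80.1), np.float64(0.1)), (np.float64(79.8), np.float64(6.1)), (np.float64(79.7), np.float64(12.0)), (np.float64(79.7), np.float64(19.5))] t 10.18
2 firm 0.07982213566521569 [(np.float64(85.5), np.float64(0.5)), (np.float64(84.0), np.float64(-0.8)), (np.float64(82.9), np.float64(-0.4)), (np.float64(81.9), np.float64(0.2)), (np.float64(80.9), np.float64(-0.4)), (np.float64(80.1), np.float64(-0.1)), (np.float64(79.8), np.float64(6.6)), (np.float64(79.7), np.float64(13.0)), (np.float64(79.7), np.float64(19.9))] t 13.64
1 rocks 0.07924075417052662 [(np.float64(85.5), np.float64(-0.4)), (np.float64(84.0), np.float64(1.1)), (np.float64(82.9), np.float64(0.3)), (np.float64(81.9), np.float64(0.1)), (np.float64(80.9), np.float64(-0.4)), (np.float64(80.1), np.float64(0.0)), (np.float64(79.2), np.float64(3.0)), (np.float64(78.2), np.float64(2.2)), (np.float64(77.1), np.float64(3.3)), (np.float64(76.1), np.float64(3.0)), (np.float64(75.0), np.float64(3.6)), (np.float64(73.9), np.float64(3.1)), (np.float64(72.9), np.float64(2.1))] t 18.1
[ 1.16348464e-01  2.00486718e-01  1.84803460e+00  5.20103818e-06
  1.09341849e+00 -1.49783589e+00]
```

Cover 1 rocks: it takes about 3 N over 6 mm. Covers 2, 3 and 4 stood firm. Next I push cover 1 down to its stop, stepping with a force check.

```bash
python3 - <<'E'
from press import *
q=Q[0]; z=.072; log=[]
while z>.042:
    z-=.002 if z>.056 else .001; bot.line_to([q[0],q[1],z],max_speed=.05)
    f=force(); log.append((round(bot.current_ee_pos()[2]*1e3,1),*f.round(1).tolist()))
    if np.linalg.norm(f)>22: break
bot.hold(.2); print(*log,sep="\n"); print(force(),bot.current_ee_pos(),bot.current_clock())
bot.line_to(q+[0,0,.08],max_speed=.15)
bot.goto([.35,-.1,.3],rv)
import cv2
S=bot.read_camera("scene")["pixels"];T=bot.read_camera("top")["pixels"]
cv2.imwrite("pics/s1.png",np.hstack([cv2.resize(S[110:390,140:440],None,fx=1.3,fy=1.3,interpolation=3),cv2.resize(T[130:410,180:430],None,fx=1.3,fy=1.3,interpolation=3)]))
print(bot.current_clock())
E
```

```text
(np.float64(69.6), 1.6, 0.8, 2.3)
(np.float64(67.7), 0.1, -0.1, 2.7)
(np.float64(65.8), -0.8, 0.4, 1.8)
(np.float64(63.7), 1.3, -0.6, 2.0)
(np.float64(61.7), -0.5, -0.2, 2.5)
(np.float64(59.7), -0.3, 0.4, 2.2)
(np.float64(57.7), -0.2, 0.6, 1.7)
(np.float64(55.7), 0.1, -0.5, 1.2)
(np.float64(54.9), -0.5, 0.5, 1.9)
(np.float64(54.0), -0.5, -0.4, 2.2)
(np.float64(52.9), -0.9, 0.9, 2.0)
(np.float64(51.9), -0.1, -0.3, 2.3)
(np.float64(51.1), -1.1, -1.3, 3.4)
(np.float64(50.8), -3.0, -1.4, 8.6)
(np.float64(50.5), -5.5, -1.3, 13.5)
(np.float64(50.3), -7.5, -1.0, 19.8)
(np.float64(50.2), -10.6, -1.6, 25.5)
[-10.59286319  -2.54211812  25.9880714 ] [0.49914667 0.17910356 0.05015532] 22.55
24.85
```

View pics/s1.png

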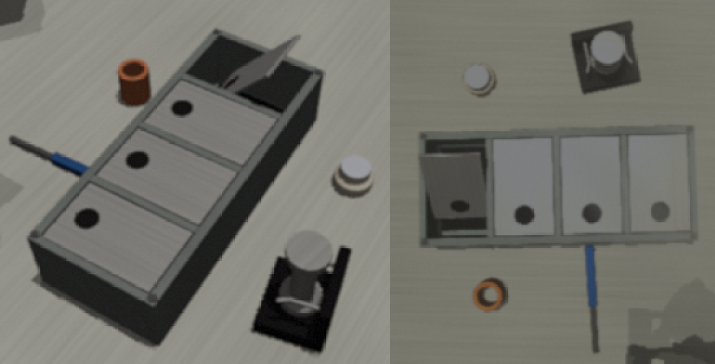

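The left crop shows the far left cover tipped up, with its near half sunk into the empty pocket. The other three covers are flush, and the sleeve, punch, cap and spool look unmoved. In the right crop the opened pad is at (459,206), which is about (233,288.5) in the full top image. I'll check that pixel against full opening before handing in.

```bash
python3 - <<'E'
from loc import *; from workcell import bot
T=bot.read_camera("top"); d=np.load("pads.npz"); q=d["Q"][0]; w=float(d["yaw"]); ex=np.array([np.cos(w),np.sin(w),0])
m,n=refine(T["pixels"],(233,288),9); print("pad px",m,n)
for a in(.7,.8,.87):
    X=q+ex*.035*(1-np.cos(a))-[0,0,.035*np.sin(a)]
    t=q+ex*(.035+.06*np.cos(a))+[0,0,.06*np.sin(a)]
    for Y in(X,t):
        c=T["R"]@Y+T["t"]; print(a,(c[:2]/c[2]*T["fx"]+[T["cx"],T["cy"]]).round(1))
print(bot.current_contact_force())
E
```

```text
pad px [233.19811321 288.16981132] 106
0.7 [233.3 290.6]
0.7 [226.  244.5]
0.8 [233.6 289.1]
0.8 [225.6 246.9]
0.87 [233.7 288. ]
0.87 [225.3 248.9]
[-0.32936274 -0.05565509 -0.43478448]
```

The measured pad row is 288.2, against 288.0 predicted for 0.87 rad. The upper edge is at about row 248, against 248.9 predicted. Both fit fully open.

```bash
python3 -c "
from workcell import bot
print(bot.job_done(),bot.current_clock())"
```

```text
the job is handed in; nothing more can be done
the job is handed in; nothing more can be done
```

The empty pocket is under cover 1 (far left). I pushed its near half down to the stop, withdrew and handed the job in, leaving the cover open.

- **Finding it:** I pressed the pads in the order 4, 3, 2, 1 with the fingers closed. Covers 4, 3 and 2 stood firm, giving about 0.4 mm under 20 N. Cover 1 moved more than 6 mm at about 3 N.
- **Opening it:** The force rose sharply at a fingertip height of about 50.5 mm, where I expected the stop at 50.4 mm. It reached about 28 N before I withdrew.
- **Last checks:** After withdrawing, the pad sat at image row 288.2, against 288.0 predicted for 0.87 rad, so the cover is fully open. The other three covers look flush, and the spool, sleeve, punch and cap look unmoved. I judged those by eye from the final picture and did not measure them.
- **Limits:** The clock read about 25 s just before hand-in, and nothing was touching the robot. No check failed or disagreed.

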